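Lock the focuser drawtube with its key

ROBOT

A 6-joint arm with a two-finger parallel gripper is mounted at the origin on the work surface. World frame = base frame: x ahead of the robot, y to its left, z up, the work surface at z = 0. Lengths are in m, angles in rad, forces in N, time in s.
With the tool pointing down it reaches from about 0.25 to 0.775 m from the base axis. Payload 4 kg.
Tool frame: the origin (TCP) lies at the very end of the fingers, on their centre line; the grasp point (between the pads) lies 19 mm behind it; z points along the fingers, y is the line along which they close (so a half turn about z gives the same grasp; the last joint's range is limited). The gripper opens to 94 mm and grips with 3 to 60 N. Pads are 16 mm wide; open, the fingers measure 119 mm over their backs; the gripper's body (75 mm by 177 mm) begins 78 mm behind the grasp point.
Start: joints at [1.016, 0.087, 1.371, -0, 1.684, -0.103], TCP at [0.24, 0.495, 0.206] pointing down, gripper open.
Joint ranges: [-3.1, 3.1], [-0.76, 2.03], [0.27, 2.55], [-1.08, 4.22], [0.17, 2.65], [-2.57, 2.57]. Speed limits (rad/s): [2.79, 2.79, 3.14, 3.14, 3.14, 3.14].

INTERFACE

Orientations are given as [roll, pitch, yaw] about the fixed x, y, z axes, in that order (R = Rz(yaw) Ry(pitch) Rx(roll)).
In Python, from bench import robot gives the robot as it stands. The module is installed in compiled form; this text tells all that it offers.
- The arm moves only by the tool move_arm, never from a script. Its argument "deltas" is one flat list of numbers, 7 for each row, row after row: the turn, a rotation vector about the tool's x, y, z in rad, then the shift along the tool's x, y, z in cm, then the closure, from -1 (fully open) to 1 (shut). A call has 1 to 8 rows; each row is the pose to reach, as a shift and turn from the pose commanded when the call began, along the tool's axes at that moment; what a row does not reach only later rows make up. A row lasts 1/10 s, in which the tool goes at most 50 mm and 8.59 degrees, less where a joint would pass 70% of its speed; a pose out of reach is approached as far as the arm can. A call with a gripper value outside its range is refused whole. The fingers move at their own pace and stop on an object; the grip force is fixed at half the most. Time passes only in rows, so rows that repeat a pose let the fingers close. It gives the time, the measured TCP pose, the force, the opening and the grip force at its end, in the units of the state.
- robot.get_obs(): the state, without advancing time (a new reading comes with each control period).
- robot.snapshot(name): name is "side" or "top"; returns a dict with "image" (400x640x3 uint8, red, green, blue), "depth" (400x640 float32, m along the optical axis (not along the pixel's ray), 0 where there is no reading), "fov_y" (degrees; the focal length in pixels is half the picture's height over the tangent of half this angle, whatever the lens; pixels are square), "cx", "cy" (the principal point, pixels), "D" ([k1, k2, p1, p2, k3] as OpenCV has them; the pictures are not rectified), "origin" and "orientation" of the camera in the world. Camera axes: x right, y up, looking along -z (the intrinsics and any distortion apply to the point x, -y, -z); pixel columns grow to the right and rows downward; lengths in m; the calibration is good to about 2 mm. A picture is of the moment at which its call begins.
- robot.close_job(): hands the job in; it is judged then, once.
The state is a dict: "time": time; "joint_positions": joint angles; "qvel": joint speeds; "joint_torque": joint torques, N m; "tool_pos": TCP position; "ee_rot": TCP orientation; "wrist_force": force on the tool from outside, world axes, zero at the start; "wrist_torque": the same for the moment, N m; "width": finger opening in m; "finger_force": force on a finger pad.
Only numpy, scipy, OpenCV 4.12 (cv2) and the standard library are available. Lean on these libraries where they do the work, as an engineer would, in place of code of your own. Each camera call takes 0.05 s, during which the arm holds its last target. There are 200 camera calls.

TASK

Take the steel T-handled key from its wooden stand, put it into the round bore of the iron lock block beside the brass drawtube and, pressing only lightly, turn it back and forth until you feel it drop into the hidden slot and its collar sits down on the block; forcing it would damage the lock. Then, keeping it seated, turn the key clockwise until its handle lies parallel to the drawtube, and let go of it there with its collar still down on the block. Leave everything else on the shelf where it is.

Things in the scene. Friction and masses are not known exactly. Their poses are not given: they have to be found in the camera images.
- key: loose steel T-handled key, 80 mm tall, 220 g, standing in the stand at the start. Origin: centre of the tip's underside; z up along the shaft, x along the handle. From the tip up: flat bit 26 (x) by 7 (y) mm, 12 mm tall; round shaft, diameter 28, to 36 mm; collar, diameter 42, 36 to 41 mm; neck, diameter 10; handle 56 (x) by 12 (y) mm, 52 to 80 mm. A half turn leaves it the same
- key_grip (a point): the point to grip, on the key's axis in its flat handle, 68 mm above the tip; the fingers close on the handle's 12 mm thickness, along the key's y
- stand: fixed wooden block 70 by 70 mm, 45 mm tall, with a round hole 33 mm in diameter and 41 mm deep in its top; the key hangs in it by its collar. Origin: centre of the underside
- lock: fixed cast-iron drawtube fixture, base plate 170 by 190 mm: lock block 120 (x) by 76 (y) mm, top 50 mm up, and beside it a brass drawtube along x. Origin: at the underside below the bore's axis; x along the drawtube, z up. Locked: key handle along x; a solid stop lies about 0.07 rad clockwise past it. More than 30 N between key and fixture damages the lock
- lock_tube (a point): centre of the brass drawtube, 48 mm in diameter, 190 mm long, along the fixture's x, 100 mm to the +y side of the bore; top 72 mm up, flange at the -x end 75 mm up, small iron crank at the +x end
- lock_mouth (a point): centre of the mouth of the vertical round bore in the lock block's top face, 50 mm above the fixture's underside; bore 31 mm in diameter with a 3 mm chamfer, 26 mm deep down to a rotor. With the key fully home its collar rests on this face, its tip 36 mm below it
- lock_rotor (a point): centre of the rotor's face at rest, 26 mm below the mouth, on the bore's axis. Its slot, 29 by 9 mm, takes the bit; a thin black dust seal, which the bit passes freely, hides it. The slot lies 0.35 to 1.35 rad counterclockwise (from above) of the fixture's x. Elsewhere the bit stands on the face, collar 10 mm above the block. The face is sprung: 2 N at first, 6.5 N pressed in 5 mm, then solid
- lock_seat (a point): where the tip of the fully seated key is, 36 mm below the mouth. Pressed lightly and turned to within about 0.07 rad of the slot, the bit enters: the sprung face pops up round it and the push drops to almost nothing; the key can then go down to its collar. Turning it now carries the rotor, which is stiff (0.06 N m) and stays where left; the key has 0.08 rad of play in the slot
- eyepiece: bystander: cream enamel eyepiece, 44 mm diameter, 56 mm tall, standing
- template: bystander: greenish glass spot template disc, 80 mm diameter, 6 mm thick, lying flat
- thumbscrew_a: bystander: knurled aluminium thumbscrew, 24 mm diameter, 26 mm tall, standing on its head
- thumbscrew_b: bystander: another thumbscrew like it
- dust_cap: bystander: black round dust cap, 54 mm diameter, 14 mm tall
- screwdriver: bystander: screwdriver lying on the shelf
- lens_box: bystander: small cardboard lens box 70 by 50 by 30 mm
There are look-alikes about, which are no part of the job. What is shaped like the key but blue is not meant.

How it is judged:
On the way, in this order (a step that is already met when the one before it is completed fails the run):
1. the key has dropped into the slot, its collar down on the block, before being turned to the locked direction (z of key in the frame of lock below 0.0165 m and horizontal distance between key and lock_mouth below 0.004 m and angle between key's own z axis and vertical below 0.12 rad), for 0.2 s.
2. the seated key is turned until its handle is parallel to the drawtube (all of step 1 and angle between the x axis of key and the x axis of lock, either way round below 0.15 rad), for 0.1 s.
At the end, for the whole second after the job is handed in: the key stands released and at rest in the lock, collar within 2.5 mm of the block's top, within 4 mm of the bore's axis and 0.12 rad of upright, its handle within 0.15 rad (either way round) of the drawtube's direction (all of step 2 and linear speed of key below 0.02 m/s and angular speed of key below 0.2 rad/s); the robot touches nothing.
It fails at once if more than 30 N between the key and the lock fixture (contact force between key and lock above 30 N).
It fails at once if a bystander is moved by more than 20 mm (distance of any of eyepiece, template, thumbscrew_a, thumbscrew_b, dust_cap, screwdriver, lens_box from where it was at the start of the episode above 0.02 m).
It also fails if it takes over 72 s, if anything falls off the work surface, if the arm or the gripper's body presses on something with over 40 N, if the wrist force passes 120 N, or if a joint passes its speed limit or range.

## Working session

There is one attempt and no reset: what is moved stays moved. The work goes in short steps, Python scripts to look and compute and a tool call to move; the robot and the scene stay as the last step left them, time stands still between calls to the robot, and variables do not carry over. Pictures are saved under pics/ and viewed, at most 10 in all, crops included, and the job is handed in when it is done.

Besides the shell and the picture viewer there is one more tool, called as name(argument=value, ...) on one line, values as JSON. move_arm: Moves the arm, as the interface text tells. Its arguments: {"type":"object","properties":{"deltas":{"type":"array","items":{"type":"number"}}},"required":["deltas"]}

```bash
mkdir -p pics; cat > h.py <<'E'
import numpy as np,cv2
from scipy.spatial.transform import Rotation as R
from bench import robot
def snap(n,save=True):
    s=robot.snapshot(n); np.savez(f'{n}.npz',**s); cv2.imwrite(f'pics/{n}_{robot.get_obs()["time"]:.2f}.png',s['image'][:,:,::-1]); return s
def rot(o):
    o=np.array(o,float)
    return o if o.shape==(3,3) else (R.from_euler('xyz',o).as_matrix() if o.size==3 else R.from_quat(o).as_matrix())
def K(s):
    f=200/np.tan(np.radians(float(s['fov_y']))/2); return np.array([[f,0,float(s['cx'])],[0,f,float(s['cy'])],[0,0,1]])
def rays(s,px):
    p=cv2.undistortPoints(np.array(px,float).reshape(-1,1,2),K(s),np.array(s['D'],float)).reshape(-1,2)
    return np.c_[p[:,0],-p[:,1],-np.ones(len(p))]@rot(s['orientation']).T
def atz(s,px,z):
    d=rays(s,px);o=np.array(s['origin']); return o+d*((z-o[2])/d[:,2])[:,None]
def cloud(s):
    v,u=np.mgrid[0:400,0:640]; d=rays(s,np.c_[u.ravel(),v.ravel()])*s['depth'].reshape(-1,1)
    return (np.array(s['origin'])+d).reshape(400,640,3)
def proj(s,P):
    c=(np.array(P).reshape(-1,3)-s['origin'])@rot(s['orientation']); c=c*[1,-1,-1]
    return cv2.projectPoints(c,np.zeros(3),np.zeros(3),K(s),np.array(s['D'],float))[0].reshape(-1,2)
E
python3 - <<'E'
from h import *
for n in('top','side'):
    s=snap(n);print(n,s['fov_y'],s['cx'],s['cy'],s['D'],s['origin'],s['orientation'],(s['depth']>0).mean())
print(robot.get_obs())
E
ls pics
```

```text
top 56.40875109349898 319.17307153823293 200.33009515817116 [0.01835477 0.         0.         0.         0.        ] [ 0.3956175  -0.06615773  0.85597744] [ 0.16752179 -0.02769287 -1.59039661] 0.99573828125
side 43.75311134646528 316.3647861075289 206.2865776633489 [-0.00550909  0.          0.          0.          0.        ] [ 0.14701191 -0.80701504  0.99337847] [ 0.74767473  0.00687254 -0.50515766] 0.99599609375
{'time': 0.1, 'joint_positions': array([ 1.01591277e+00,  8.78636042e-02,  1.37207821e+00,  9.45227475e-06,
        1.68359449e+00, -1.03123514e-01]), 'qvel': array([ 0.00034618, -0.00147935, -0.00335276,  0.00236495, -0.00054295,
       -0.00229764]), 'joint_torque': array([ 1.10408393e-03, -3.41252267e+01, -3.03302586e+01,  7.18775019e-02,
        3.03783605e-02, -9.65289382e-05]), 'tool_pos': array([0.23985768, 0.4944025 , 0.20444342]), 'ee_rot': array([-3.13966030e+00, -2.09425304e-04,  2.68983346e+00]), 'wrist_force': array([-0.059135  , -0.78474335, -0.28662937]), 'wrist_torque': array([ 0.02027834, -0.06423527,  0.02686544]), 'finger_force': 0.0, 'width': 0.09378372437877056}
side_0.10.png
top_0.05.png
```

View pics/top_0.05.png

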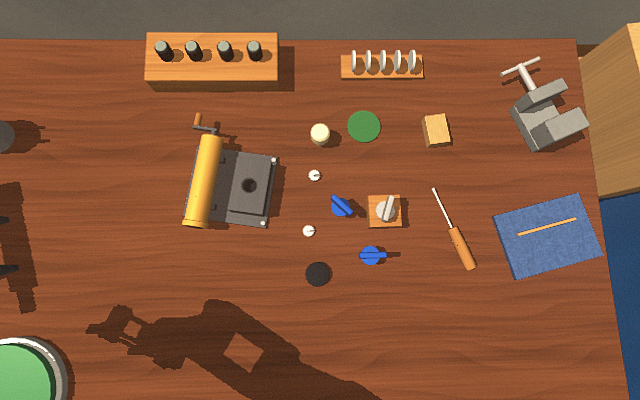

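View pics/side_0.10.png

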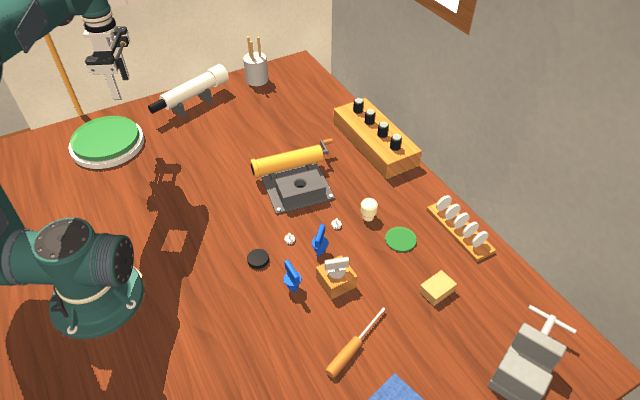

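The top view shows the candidates for the key: the steel key in its wooden stand at (386,209), and two blue look-alikes at (342,206) and (371,256). I choose the steel one. The bore is at (249,185), and the drawtube runs from (190,225) to (212,135).

```bash
python3 - <<'E'
from h import *
for n in('top','side'):
    s=dict(np.load(n+'.npz'));C=cloud(s);im=s['image'].astype(int);X,Y,Z=C[...,0],C[...,1],C[...,2]
    print(n)
    k0=atz(s,[(386,209)],.08)[0] if n=='top' else k0
    near=(np.hypot(X-k0[0],Y-k0[1])<.045)
    m=near&(Z>.078)
    if n=='top':
        r=cv2.minAreaRect(C[m][:,:2].astype(np.float32)*1000);print('key top',r,np.median(Z[m]),cv2.boxPoints(r).tolist())
    print('handle mean',C[m].mean(0),m.sum())
    w,v=np.linalg.eigh(np.cov(C[m][:,:2].T));print('dir',np.arctan2(v[1,1],v[0,1]))
    m=near&(abs(Z-.045)<.004)
    print('stand',cv2.minAreaRect(C[m][:,:2].astype(np.float32)*1000),np.median(Z[m]))
    l0=atz(s,[(249,185)],.05)[0] if n=='top' else l0
    nl=np.hypot(X-l0[0],Y-l0[1])<.2
    m=nl&(abs(Z-.05)<.003)&(np.ptp(im,axis=2)<25)
    mm=cv2.morphologyEx(m.astype(np.uint8),cv2.MORPH_OPEN,np.ones((3,3)))>0
    print('block',cv2.minAreaRect(C[mm][:,:2].astype(np.float32)*1000),np.median(Z[mm]),mm.sum())
    hole=nl&(np.hypot(X-l0[0],Y-l0[1])<.03)&(Z<.04)
    print('hole',C[hole].mean(0) if hole.any() else None,hole.sum(), l0)
    t=nl&(Z>.056)&(im[...,0]-im[...,2]>60)
    w,v=np.linalg.eigh(np.cov(C[t][:,:2].T));print('tube',C[t].mean(0),np.arctan2(v[1,1],v[0,1]),Z[t].max(),cv2.minAreaRect(C[t][:,:2].astype(np.float32)*1000))
s=dict(np.load('top.npz'));im=s['image'][:,:,::-1]
a=cv2.resize(im[165:255,330:410],None,fx=5,fy=5,interpolation=cv2.INTER_CUBIC);b=cv2.resize(im[140:230,205:285],None,fx=5,fy=5,interpolation=cv2.INTER_CUBIC)
cv2.imwrite('pics/crop1.png',np.hstack([a,b]))
E
```

```text
top
key top ((507.0375061035156, -234.7778778076172), (12.08682632446289, 54.77167510986328), 72.05366516113281) 0.08943609666945529 [[479.1219787597656, -232.08895874023438], [531.228759765625, -248.96554565429688], [534.9530029296875, -237.466796875], [482.84625244140625, -220.5902099609375]]
handle mean [ 0.50677189 -0.23386304  0.08886188] 165
dir 2.8181173066408
stand ((507.63653564453125, -235.21731567382812), (70.32861328125, 70.26632690429688), 1.0898256301879883) 0.045937243575181586
block ((567.8216552734375, 60.453819274902344), (76.14753723144531, 119.79684448242188), 80.47383117675781) 0.050822079236158446 1253
hole [0.57126377 0.06354201 0.02676129] 135 [0.56791974 0.06224572 0.05      ]
tube [0.57683125 0.1573795  0.06809588] 2.9501847735414697 0.0779974349026028 ((580.601806640625, 59.605079650878906), (292.45306396484375, 245.27134704589844), 79.3173828125)
side
handle mean [ 0.50690234 -0.23752766  0.08485464] 145
dir 2.8156610126660673
stand ((507.3475646972656, -236.1507110595703), (71.14778137207031, 71.0309066772461), 1.3717542886734009) 0.04396169107689807
block ((516.7893676757812, 61.437828063964844), (8.814489364624023, 30.945722579956055), 14.589244842529297) 0.04944474856824882 18
hole [0.57464778 0.07264683 0.02937794] 58 [0.56791974 0.06224572 0.05      ]
tube [0.57339615 0.15258322 0.06556694] 2.983285869360629 0.07643437365859873 ((595.9560546875, 158.46450805664062), (55.988487243652344, 237.81935119628906), 83.62398529052734)
```

View pics/crop1.png

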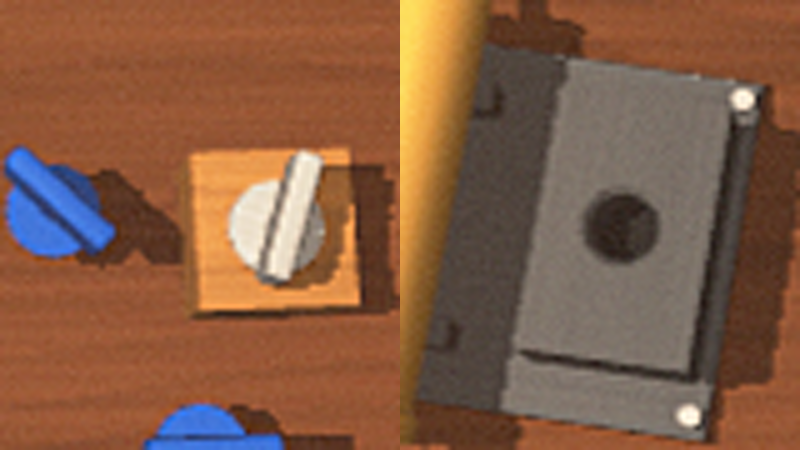

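The crop confirms it: the steel key stands in the wooden stand (handle from (392,196) to (385,220)), clear of the blue ones. The bore is near (249,185).

```bash
cat >> h.py <<'E'
def go(p,yaw):
    o=robot.get_obs(); M=rot(o['ee_rot']); T=R.from_euler('xyz',[np.pi,0,yaw]).as_matrix()
    d=M.T@(np.array(p)-o['tool_pos'])*100; r=R.from_matrix(M.T@T).as_rotvec()
    print('t',round(o['time'],2),'pos',o['tool_pos'].round(4),'rpy',o['ee_rot'].round(3),'F',o['wrist_force'].round(2),'w',round(o['width'],4)); print('turn',r.round(3),'shift cm',d.round(2))
E
python3 - <<'E'
from h import *
s=dict(np.load('top.npz'));g=cv2.cvtColor(s['image'],cv2.COLOR_RGB2GRAY)
for th in(50,60,70,80):
    w=np.zeros_like(g);w[172:198,236:262]=(g[172:198,236:262]<th)*255
    c=max(cv2.findContours(w,0,1)[0],key=cv2.contourArea);e=cv2.fitEllipse(c);print(th,e,atz(s,[e[0]],.05)[0])
s2=dict(np.load('side.npz'));P=proj(s2,[[.568,.0615,.05]])[0];print('side px',P)
g=cv2.cvtColor(s2['image'],cv2.COLOR_RGB2GRAY);u,v=P.astype(int)
for th in(40,50,60):
    w=np.zeros_like(g);w[v-9:v+10,u-12:u+13]=(g[v-9:v+10,u-12:u+13]<th)*255
    c=cv2.findContours(w,0,1)[0]
    if c:
        c=max(c,key=cv2.contourArea);x,y,a,b=cv2.boundingRect(c);print(th,(x,y,a,b),atz(s2,[(x+(a-1)/2,y+(b-1)/2)],.05)[0])
go([.507,-.2353,.2],-.322)
E
```

```text
50 ((247.9739990234375, 184.9308319091797), (9.442291259765625, 12.4329252243042), 7.623232364654541) [0.5681049  0.06448513 0.05      ]
60 ((249.0160369873047, 185.0520477294922), (12.266371726989746, 12.611909866333008), 88.63240814208984) [0.56780259 0.06220942 0.05      ]
70 ((248.70265197753906, 185.13832092285156), (12.602131843566895, 13.60304069519043), 79.97734069824219) [0.56761838 0.0628907  0.05      ]
80 ((248.77053833007812, 185.1726531982422), (13.128880500793457, 14.380585670471191), 94.56036376953125) [0.56753942 0.06274177 0.05      ]
side px [299.57183365 182.2405168 ]
40 (298, 186, 5, 1) [0.56231595 0.04816193 0.05      ]
50 (297, 186, 6, 1) [0.56114513 0.04882006 0.05      ]
60 (297, 186, 7, 1) [0.56231595 0.04816193 0.05      ]
t 0.1 pos [0.2399 0.4944 0.2044] rpy [-3.14 -0.    2.69] F [-0.06 -0.78 -0.29] w 0.0938
turn [-1.000e-03  3.000e-03  3.012e+00] shift cm [-55.89 -53.99   0.54]
```

move_arm(deltas=[0,0,0.15,-3.5,-3.5,0,0.2,0,0,0.3,-7,-7,0,0.2,0,0,0.45,-10.5,-10.2,0,0.2,0,0,0.6,-14,-13.5,0,0.2,0,0,0.75,-17.5,-17,0,0.2,0,0,0.9,-21,-20.3,0,0.2,0,0,1.05,-24.5,-23.7,0,0.2,0,0,1.2,-28,-27,0,0.2])

```text
time: 0.9
tool_pos: [0.3741, 0.1278, 0.2052]
ee_rot: [3.141, -0.0, 1.484]
wrist_force: [0.4, -0.2, 0.3]
width: 0.0378
finger_force: 0.0
```

```bash
python3 -c "
from h import *
go([.507,-.2353,.2],-.322)"
```

```text
t 0.9 pos [0.3741 0.1278 0.2052] rpy [ 3.141 -0.     1.484] F [ 0.43 -0.18  0.34] w 0.0378
turn [-0.    -0.     1.806] shift cm [-35.02  16.39   0.52]
```

move_arm(deltas=[0,0,0.15,-4.4,2.05,0,0.2,0,0,0.3,-8.8,4.1,0,0.2,0,0,0.45,-13.2,6.2,0,0.2,0,0,0.6,-17.5,8.2,0,0.2,0,0,0.75,-22,10.3,0,0.2,0,0,0.9,-26.4,12.3,0,0.2,0,0,1.05,-30.8,14.4,0,0.2,0,0,1.2,-35,16.4,0,0.2])

```text
time: 1.7
tool_pos: [0.5094, -0.2345, 0.2048]
ee_rot: [-3.141, 0.001, 0.283]
wrist_force: [0.2, 0.1, 0.7]
width: 0.0375
finger_force: 0.0
```

```bash
python3 -c "
from h import *
go([.507,-.2353,.12],-.322)"
```

```text
t 1.7 pos [ 0.5094 -0.2345  0.2048] rpy [-3.141e+00  1.000e-03  2.830e-01] F [0.2  0.06 0.67] w 0.0375
turn [-0.001  0.001  0.605] shift cm [-0.25  0.01  8.48]
```

move_arm(deltas=[0,0,0.15,-0.1,0,2,0.2,0,0,0.3,-0.2,0,4,0.2,0,0,0.45,-0.25,0,6,0.2,0,0,0.605,-0.25,0,8.5,0.2,0,0,0.605,-0.25,0,8.5,0.2,0,0,0.605,-0.25,0,8.5,0.2])

```text
time: 2.3
tool_pos: [0.5065, -0.2329, 0.12]
ee_rot: [-3.141, 0.002, -0.312]
wrist_force: [0.2, 0.3, 0.5]
width: 0.0372
finger_force: 0.0
```

```bash
python3 -c "
from h import *
snap('side')
go([.507,-.2353,.058],-.322)
im=dict(np.load('side.npz'))['image'][:,:,::-1];cv2.imwrite('pics/c2.png',cv2.resize(im[200:320,270:420],None,fx=4,fy=4))"
```

```text
t 2.35 pos [ 0.5073 -0.2333  0.1213] rpy [ 3.142e+00 -1.000e-03 -3.130e-01] F [0.24 0.9  0.51] w 0.0374
turn [ 0.    -0.001  0.009] shift cm [0.03 0.2  6.33]
```

View pics/c2.png

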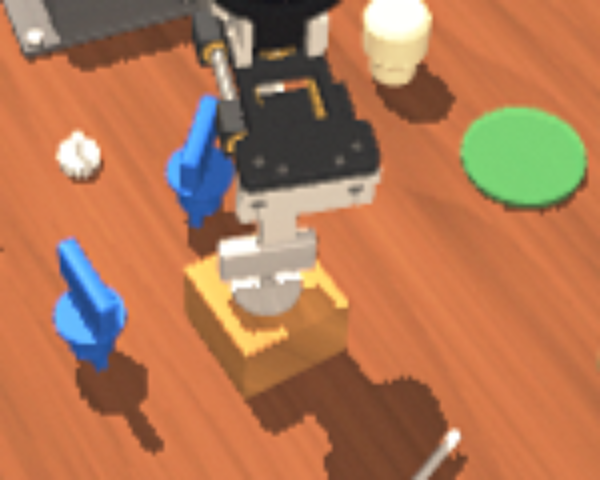

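The side crop shows the fingers directly above the handle and lined up with it. The handle is at about crop (268,250), and the blue keys are clear. I'll go down and grip.

move_arm(deltas=[0,0,0.009,0.03,0.2,2.5,0.2,0,0,0.009,0.03,0.2,5,0.2,0,0,0.009,0.03,0.2,6.3,0.2,0,0,0.009,0.03,0.2,6.3,0.2,0,0,0.009,0.03,0.2,6.3,1,0,0,0.009,0.03,0.2,6.3,1,0,0,0.009,0.03,0.2,6.3,1,0,0,0.009,0.03,0.2,6.3,1])

```text
time: 3.15
tool_pos: [0.5075, -0.2352, 0.0589]
ee_rot: [-3.141, -0.003, -0.324]
wrist_force: [0.7, 0.7, 3.2]
width: 0.0116
finger_force: 30.0
```

```bash
python3 -c "
from h import *
go([.507,-.2353,.18],-.322)"
```

```text
t 3.15 pos [ 0.5075 -0.2352  0.0589] rpy [-3.141e+00 -3.000e-03 -3.240e-01] F [0.73 0.72 3.15] w 0.0116
turn [-0.    -0.003 -0.002] shift cm [ -0.02   0.02 -12.11]
```

move_arm(deltas=[0,0,0,0,0,-2,1,0,0,0,0,0,-5,1,0,0,0,0,0,-8.5,1,0,0,0,0,0,-12,1,0,0,0,0,0,-12,1])

```text
time: 3.65
tool_pos: [0.5092, -0.2368, 0.1839]
ee_rot: [3.139, -0.012, -0.324]
wrist_force: [0.7, -0.0, -0.8]
width: 0.0114
finger_force: 30.0
```

```bash
python3 -c "
from h import *
go([.5677,.062,.18],.68)"
```

```text
t 3.65 pos [ 0.5092 -0.2368  0.1839] rpy [ 3.139 -0.012 -0.324] F [ 0.73 -0.02 -0.8 ] w 0.0114
turn [ 0.008 -0.009 -1.004] shift cm [ -3.98 -30.19   0.27]
```

move_arm(deltas=[0,0,-0.14,-0.5,-4,0,1,0,0,-0.28,-1,-8,0,1,0,0,-0.42,-1.5,-12.5,0,1,0,0,-0.56,-2.2,-17,0,1,0,0,-0.7,-2.8,-21.5,0,1,0,0,-0.84,-3.4,-26,0,1,0,0,-0.98,-4,-30.2,0,1,0,0,-1,-4,-30.2,0,1])

```text
time: 4.45
tool_pos: [0.5641, 0.069, 0.1751]
ee_rot: [-3.138, 0.001, 0.685]
wrist_force: [-0.5, -0.8, -1.9]
width: 0.0118
finger_force: 30.0
```

```bash
python3 -c "
from h import *
go([.5677,.062,.125],.68)"
```

```text
t 4.45 pos [0.5641 0.069  0.1751] rpy [-3.138e+00  1.000e-03  6.850e-01] F [-0.52 -0.82 -1.9 ] w 0.0118
turn [-0.004  0.001  0.005] shift cm [-0.16  0.79  5.01]
```

move_arm(deltas=[0,0,0,0,0,1.5,1,0,0,0,0,0,3,1,0,0,0,0,0,4.5,1,0,0,0,0,0,5,1,0,0,0,0,0,5,1,0,0,0,0,0,5,1])

```text
time: 5.05
tool_pos: [0.565, 0.0633, 0.1276]
ee_rot: [3.141, -0.0, 0.675]
wrist_force: [0.0, 0.8, -2.4]
width: 0.0117
finger_force: 30.0
```

```bash
python3 -c "
from h import *
snap('side');snap('top')
go([.5677,.062,.112],.68)
s=dict(np.load('side.npz'));t=dict(np.load('top.npz'))
print(proj(s,[[.5677,.062,.05]]),proj(t,[[.5677,.062,.05]]))
a=cv2.resize(s['image'][120:230,240:370,::-1],None,fx=3,fy=3);b=cv2.resize(t['image'][120:230,180:310,::-1],None,fx=3,fy=3)
cv2.imwrite('pics/c3.png',np.hstack([a,b]))"
```

```text
t 5.15 pos [0.5655 0.0636 0.1285] rpy [ 3.14e+00 -2.00e-03  6.75e-01] F [-0.44 -0.05 -1.22] w 0.0118
turn [ 0.001 -0.002 -0.005] shift cm [0.07 0.26 1.65]
[[299.38786499 182.16574086]] [[249.11153911 185.09655609]]
```

View pics/c3.png

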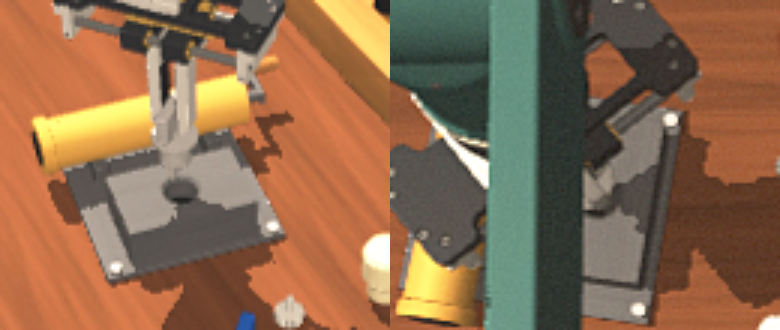

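The side crop shows the bore at full-image (300,182.5), which agrees with my estimate to 1 mm. The key hangs above and slightly short of it.

move_arm(deltas=[0,0,0,0.07,0.26,0.8,1,0,0,0,0.07,0.26,1.6,1,0,0,0,0.07,0.26,1.6,1,0,0,0,0.07,0.26,1.6,1,0,0,0,0.07,0.26,1.6,1])

```text
time: 5.65
tool_pos: [0.5671, 0.0623, 0.1115]
ee_rot: [3.142, -0.0, 0.676]
wrist_force: [0.3, 0.8, -1.7]
width: 0.0116
finger_force: 30.0
```

```bash
python3 -c "
from h import *
s=snap('side')
go([.5677,.062,.100],.68)
C=cloud(s);X,Y,Z=C[...,0],C[...,1],C[...,2];im=s['image'].astype(int)
print(proj(s,[[.5677,.062,z] for z in(.05,.062,.098,.103)]))
cv2.imwrite('pics/c4.png',cv2.resize(s['image'][135:205,265:345,::-1],None,fx=8,fy=8,interpolation=cv2.INTER_CUBIC))"
```

```text
t 5.7 pos [0.5672 0.0623 0.1117] rpy [ 3.141 -0.     0.676] F [ 0.13 -0.04 -1.37] w 0.0118
turn [ 0.    -0.    -0.004] shift cm [0.02 0.05 1.17]
[[299.38786499 182.16574086]
 [299.24565822 178.97154706]
 [298.8076527  169.13221632]
 [298.74542824 167.73428475]]
```

View pics/c4.png

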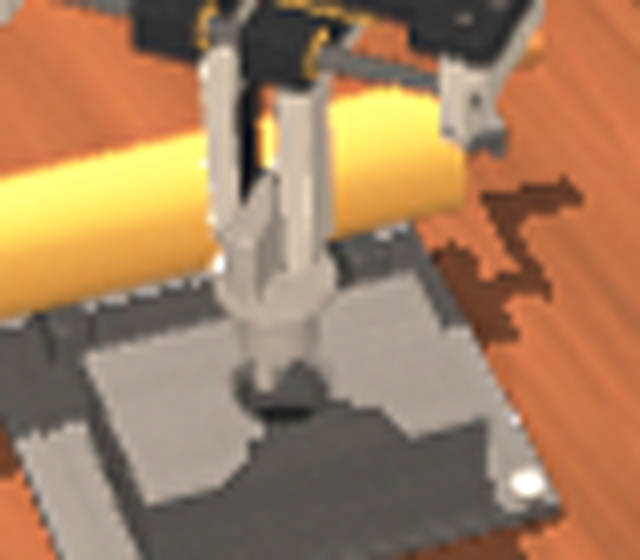

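Shaft (crop x≈279) and bore (crop x≈281) line up. I'll go down in steps.

move_arm(deltas=[0,0,0,0.02,0.03,0.5,1,0,0,0,0.02,0.03,0.9,1,0,0,0,0.02,0.03,1.3,1,0,0,0,0.02,0.03,1.6,1,0,0,0,0.02,0.03,1.6,1])

```text
time: 6.2
tool_pos: [0.567, 0.0622, 0.0946]
ee_rot: [-3.141, 0.001, 0.676]
wrist_force: [0.1, -0.5, -2.4]
width: 0.0119
finger_force: 30.0
```

move_arm(deltas=[0,0,0,0,0,0.3,1,0,0,0,0,0,0.6,1,0,0,0,0,0,0.9,1,0,0,0,0,0,1.2,1,0,0,0,0,0,1.3,1,0,0,0,0,0,1.3,1])

```text
time: 6.8
tool_pos: [0.5675, 0.0622, 0.0823]
ee_rot: [-3.142, -0.0, 0.676]
wrist_force: [0.8, 1.0, -2.1]
width: 0.0116
finger_force: 30.0
```

move_arm(deltas=[0,0,0,0,0,0.3,1,0,0,0,0,0,0.5,1,0,0,0,0,0,0.7,1,0,0,0,0,0,0.8,1,0,0,0,0,0,0.8,1])

```text
time: 7.3
tool_pos: [0.5675, 0.0622, 0.0743]
ee_rot: [3.142, -0.0, 0.676]
wrist_force: [1.6, 1.2, -2.7]
width: 0.0116
finger_force: 30.0
```

move_arm(deltas=[0,0,0,0,0,0.1,1,0,0,0,0,0,0.2,1,0,0,0,0,0,0.25,1,0,0,0,0,0,0.25,1])

```text
time: 7.7
tool_pos: [0.5676, 0.0622, 0.0724]
ee_rot: [3.141, -0.001, 0.676]
wrist_force: [-0.1, 0.9, 0.7]
width: 0.0118
finger_force: 30.0
```

move_arm(deltas=[0,0,-0.04,0,0,0.08,1,0,0,-0.08,0,0,0.08,1,0,0,-0.12,0,0,0.08,1,0,0,-0.16,0,0,0.08,1,0,0,-0.2,0,0,0.08,1,0,0,-0.24,0,0,0.08,1,0,0,-0.28,0,0,0.08,1,0,0,-0.28,0,0,0.08,1])

```text
time: 8.5
tool_pos: [0.5677, 0.0621, 0.0709]
ee_rot: [3.141, -0.0, 0.956]
wrist_force: [1.3, 0.5, -1.8]
width: 0.0116
finger_force: 30.0
```

```bash
python3 -c "
from h import *
go([.5675,.0622,.0715],.9)
print(robot.get_obs()['wrist_torque'])"
```

```text
t 8.5 pos [0.5677 0.0621 0.0709] rpy [ 3.141 -0.     0.956] F [ 1.35  0.46 -1.8 ] w 0.0116
turn [ 0.001 -0.     0.056] shift cm [-0.   -0.03 -0.06]
[-0.00861525 -0.41179813 -0.088203  ]
```

The vertical force dropped back to the free-hanging value, so it has probably dropped in. I'll check by lowering 2 mm.

move_arm(deltas=[0,0,0,0,0,0.1,1,0,0,0,0,0,0.2,1,0,0,0,0,0,0.2,1,0,0,0,0,0,0.2,1])

```text
time: 8.9
tool_pos: [0.5677, 0.0621, 0.0695]
ee_rot: [3.141, -0.001, 0.956]
wrist_force: [2.1, 0.2, 0.4]
width: 0.0116
finger_force: 30.0
```

```bash
python3 -c "
from h import *
for i in range(6):
    robot.snapshot('side');o=robot.get_obs();print(o['tool_pos'].round(4),o['wrist_force'].round(2),o['wrist_torque'].round(3))"
```

```text
[0.5677 0.0621 0.0695] [2.26 0.51 0.54] [-0.111 -0.421 -0.031]
[0.5677 0.0621 0.0695] [ 2.58 -0.43  0.39] [-0.072 -0.371 -0.111]
[0.5677 0.0621 0.0695] [ 2.38  0.41 -0.1 ] [-0.11  -0.444 -0.089]
[0.5677 0.0621 0.0694] [ 2.11 -0.7   0.52] [-0.123 -0.46  -0.071]
[0.5677 0.0621 0.0694] [ 2.98 -0.56  0.02] [-0.12  -0.45  -0.057]
[0.5677 0.0621 0.0694] [2.39 0.03 0.98] [-0.132 -0.491 -0.081]
```

move_arm(deltas=[0,0,0,0.05,0.065,0,1,0,0,0,0.05,0.065,0,1,0,0,0,0.05,0.065,0,1])

```text
time: 9.5
tool_pos: [0.5679, 0.0622, 0.069]
ee_rot: [-3.141, 0.0, 0.956]
wrist_force: [0.9, 0.3, 0.8]
width: 0.0119
finger_force: 30.0
```

```bash
cat > r.py <<'E'
from h import *
L=[]
for i in range(5):
    robot.snapshot('side');o=robot.get_obs();L.append(np.r_[o['tool_pos']*1000,o['ee_rot'][2]*100,o['wrist_force'],o['wrist_torque']*10])
print(o['time'],np.mean(L,0).round(2))
E
python3 r.py
```

```text
9.75 [ 5.6795e+02  6.2170e+01  6.9020e+01  9.5580e+01  1.1100e+00 -3.1000e-01
 -1.0000e-01 -1.6300e+00 -1.5200e+00 -4.9000e-01]
```

move_arm(deltas=[0,0,0,0.04,0.055,0,1,0,0,0,0.04,0.055,0.1,1,0,0,0,0.04,0.055,0.15,1,0,0,0,0.04,0.055,0.15,1])

```text
time: 10.15
tool_pos: [0.5684, 0.0623, 0.0674]
ee_rot: [-3.14, 0.0, 0.956]
wrist_force: [-0.1, 0.5, 0.7]
width: 0.0118
finger_force: 30.0
```

```bash
python3 r.py
```

```text
10.4 [ 5.6839e+02  6.2330e+01  6.7460e+01  9.5580e+01 -1.2800e+00 -1.2000e-01
  9.0000e-02 -1.0000e-01  4.3000e+00 -5.5000e-01]
```

move_arm(deltas=[0,0,0.02,-0.02,-0.03,0,1,0,0,0.04,-0.02,-0.03,0,1,0,0,0.05,-0.02,-0.03,0.1,1,0,0,0.05,-0.02,-0.03,0.2,1,0,0,0.05,-0.02,-0.03,0.2,1])

```text
time: 10.9
tool_pos: [0.5684, 0.0621, 0.0653]
ee_rot: [-3.141, 0.0, 0.906]
wrist_force: [-0.4, -1.3, -1.3]
width: 0.0119
finger_force: 30.0
```

```bash
python3 r.py
```

```text
11.15 [ 5.6853e+02  6.2190e+01  6.5600e+01  9.0580e+01 -2.7000e-01 -1.6000e-01
 -1.7500e+00 -4.0000e-01  9.4000e-01 -1.0000e-02]
```

move_arm(deltas=[0,0,0,0,0,0.1,1,0,0,0,0,0,0.2,1,0,0,0,0,0,0.2,1,0,0,0,0,0,0.2,1])

```text
time: 11.55
tool_pos: [0.5686, 0.0622, 0.0639]
ee_rot: [3.141, -0.0, 0.906]
wrist_force: [-0.1, -0.4, -0.1]
width: 0.0116
finger_force: 30.0
```

```bash
python3 r.py
```

```text
11.8 [ 5.6862e+02  6.2230e+01  6.3890e+01  9.0580e+01 -5.9000e-01 -1.9000e-01
  8.0000e-02 -2.6000e-01  2.1300e+00 -2.8000e-01]
```

move_arm(deltas=[0,0,0,-0.01,-0.01,0.05,1,0,0,0,-0.01,-0.01,0.1,1,0,0,0,-0.01,-0.01,0.1,1])

```text
time: 12.1
tool_pos: [0.5686, 0.0622, 0.0638]
ee_rot: [3.141, -0.001, 0.906]
wrist_force: [-2.4, -0.6, 4.6]
width: 0.0122
finger_force: 30.0
```

```bash
python3 r.py
```

```text
12.35 [ 5.6862e+02  6.2200e+01  6.3840e+01  9.0580e+01 -2.4300e+00 -2.4000e-01
  5.1100e+00 -4.2000e-01  5.6400e+00  1.1000e-01]
```

Pushing harder leaves z at 63.8 mm, the predicted seat height, while the force rises, so the collar is down. I'll ease off and turn clockwise.

move_arm(deltas=[0,0,0.03,-0.02,-0.025,-0.04,1,0,0,0.1,-0.02,-0.025,-0.04,1,0,0,0.17,-0.02,-0.025,-0.04,1,0,0,0.24,-0.02,-0.025,-0.04,1,0,0,0.31,-0.02,-0.025,-0.04,1,0,0,0.38,-0.02,-0.025,-0.04,1,0,0,0.45,-0.02,-0.025,-0.04,1,0,0,0.45,-0.02,-0.025,-0.04,1])

```text
time: 13.15
tool_pos: [0.5684, 0.0627, 0.0638]
ee_rot: [-3.141, -0.001, 0.456]
wrist_force: [-1.7, 1.9, 3.7]
width: 0.0119
finger_force: 30.0
```

```bash
python3 r.py
```

```text
13.4 [ 5.684e+02  6.263e+01  6.384e+01  4.572e+01 -1.880e+00  1.190e+00
  5.070e+00  2.740e+00  4.240e+00  2.000e-02]
```

move_arm(deltas=[0,0,0.07,-0.02,0,-0.03,1,0,0,0.14,-0.02,0,-0.03,1,0,0,0.21,-0.02,0,-0.03,1,0,0,0.28,-0.02,0,-0.03,1,0,0,0.35,-0.02,0,-0.03,1,0,0,0.42,-0.02,0,-0.03,1,0,0,0.48,-0.02,0,-0.03,1,0,0,0.48,-0.02,0,-0.03,1])

```text
time: 14.2
tool_pos: [0.5683, 0.0628, 0.0638]
ee_rot: [-3.14, -0.001, -0.023]
wrist_force: [-1.0, 2.3, 4.8]
width: 0.0116
finger_force: 30.0
```

```bash
python3 r.py
```

```text
14.45 [ 5.6833e+02  6.2780e+01  6.3880e+01 -2.2500e+00 -6.2000e-01  3.0500e+00
  5.5200e+00  6.7000e+00  2.5400e+00  1.9000e-01]
```

move_arm(deltas=[0,0,0.04,0,-0.05,-0.05,1,0,0,0.08,0,-0.05,-0.05,1,0,0,0.12,0,-0.05,-0.05,1,0,0,0.145,0,-0.05,-0.05,1,0,0,0.145,0,-0.05,-0.05,1])

```text
time: 14.95
tool_pos: [0.5683, 0.0628, 0.0639]
ee_rot: [-3.141, -0.001, -0.169]
wrist_force: [0.6, 3.0, 2.6]
width: 0.012
finger_force: 30.0
```

```bash
python3 r.py
```

```text
15.2 [ 5.6826e+02  6.2860e+01  6.3880e+01 -1.6850e+01  1.1100e+00  3.7000e+00
  2.2700e+00  7.7500e+00 -1.5700e+00  5.1000e-01]
```

move_arm(deltas=[0,0,0,0,-0.08,-0.04,1,0,0,0,0,-0.08,-0.04,1,0,0,0,0,-0.08,-0.04,0.4,0,0,0,0,-0.08,-0.04,0.4,0,0,0,0,-0.08,-0.04,0.4,0,0,0,0,-0.08,-0.04,0.4])

```text
time: 15.8
tool_pos: [0.5676, 0.063, 0.0639]
ee_rot: [3.141, 0.001, -0.169]
wrist_force: [0.7, 0.3, 0.8]
width: 0.0282
finger_force: 0.0
```

```bash
python3 r.py
```

```text
16.05 [ 5.6786e+02  6.3240e+01  6.4170e+01 -1.6930e+01  7.0000e-02  1.7000e-01
  0.0000e+00  7.0000e-02  1.6400e+00 -4.0000e-02]
```

Released cleanly. I'll lift and then look.

move_arm(deltas=[0,0,0,0,0,-1.5,0.4,0,0,0,0,0,-4,0.4,0,0,0,0,0,-8,0.4,0,0,0,0,0,-12,0.4,0,0,0,-4,0,-15,0.4,0,0,0,-8,0,-16,0.4,0,0,0,-12,0,-16,0.4,0,0,0,-16,0,-16,0.4])

```text
time: 16.85
tool_pos: [0.4093, 0.0905, 0.2264]
ee_rot: [-3.141, -0.003, -0.169]
wrist_force: [-0.4, 0.7, 0.3]
width: 0.0282
finger_force: 0.0
```

```bash
python3 -c "
from h import *
s=snap('side');t=snap('top')
for q in(s,t):
    C=cloud(q);m=(np.hypot(C[...,0]-.568,C[...,1]-.0625)<.04)&(C[...,2]>.08)&(C[...,2]<.1)
    if m.sum()<20: print('few');continue
    w,v=np.linalg.eigh(np.cov(C[m][:,:2].T));r=cv2.minAreaRect(C[m][:,:2].astype(np.float32)*1000);print(m.sum(),C[m].mean(0),np.median(C[m][:,2]),np.arctan(v[1,1]/v[0,1]),r)
a=cv2.resize(s['image'][120:230,240:370,::-1],None,fx=3,fy=3);b=cv2.resize(t['image'][120:230,180:310,::-1],None,fx=3,fy=3)
cv2.imwrite('pics/c5.png',np.hstack([a,b]))"
```

```text
120 [0.56524423 0.05791511 0.08876916] 0.08985745761988267 -0.1543137725103851 ((566.8528442382812, 60.25642395019531), (19.99637222290039, 54.212493896484375), 84.94744873046875)
181 [0.56556259 0.05987238 0.0929217 ] 0.09412259156850944 -0.16570293756394394 ((566.8728637695312, 60.80692672729492), (12.738765716552734, 55.197574615478516), 80.92626953125)
```

View pics/c5.png

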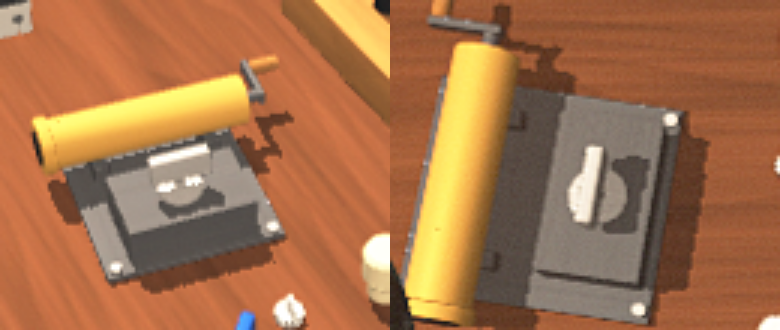

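The key is seated: its handle top is at 94 mm, as expected, and its direction of -0.166 rad matches the fixture's. Both crops show it parallel to the drawtube with the collar down.

```bash
python3 -c "
from bench import robot
print(robot.close_job())"
```

```text
the job is handed in; nothing more can be done
None
```

The key is in the lock with its collar down on the block, turned clockwise until the handle lies parallel to the drawtube, and released; I handed the job in after about 17 of the 72 s, and the hand-in returned no verdict.

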